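# Fill the empty compartment of the jar crate

## Robot

A 7-joint arm with a two-finger parallel gripper is mounted at the origin on a cart in front of the work surface, level with it; the furniture and walls round the work are solid. World frame = base frame: x ahead of the robot, y to its left, z up, the work surface at z = 0. Lengths are in m, angles in degrees, forces in N, time in s.
With the tool pointing down it reaches from about 0.4 to 0.85 m from the base axis. Payload 4.5 kg.
Tool frame: the origin (TCP) lies at the very end of the fingers, on their centre line; the grasp point (between the pads) lies 19 mm behind it; z points along the fingers, y is the line along which they close (so a half turn about z gives the same grasp; the last joint's range is limited). The gripper opens to 88 mm and grips with 3 to 60 N. Pads are 18 mm wide; open, the fingers measure 123 mm over their backs; the gripper's body (75 mm by 187 mm) begins 45 mm behind the grasp point.
Start: joints at [74.817, 39.483, -11.15, 89.685, 9.013, 51.709, -12.324], TCP at [0.184, -0.597, 0.239] pointing down, gripper open.
Joint ranges: [-172.22, 172.22], [-26.19, 119.32], [-84.43, 86.54], [7.71, 146.69], [-57.33, 237.33], [2.42, 119.75], [-152.13, 152.13]. Speed limits (degrees/s): [147.25, 147.25, 180, 180, 180, 180, 180].

## Interface

Orientations are given as a 3x3 rotation matrix whose columns are the frame's x, y, z axes.
In Python, from bench import get_state, imaging, r gives the robot as it stands. The module is installed in compiled form; this text tells all that it offers.
- The arm moves only by the tool step_arm, never from a script. Its argument "moves" is a list of rows, each a list of 6 numbers: the shift along the tool's x, y, z in cm, then the turn, a rotation vector about the tool's x, y, z in degrees. A call has 1 to 5 rows; each row is the pose to reach, as a shift and turn from the pose commanded when the call began, along the tool's axes at that moment; what a row does not reach only later rows make up. A row lasts 1/8 s, in which the tool goes at most 62.5 mm and 10.7 degrees, less where a joint would pass 70% of its speed; a pose out of reach is approached as far as the arm can. A call with a gripper value outside its range is refused whole. "hand" is the closure, from -1 (fully open) to 1 (shut), set as the call begins (left out, the last holds). The fingers move at their own pace and stop on an object; the grip force is fixed at half the most. Time passes only in rows, so rows that repeat a pose let the fingers close. It gives the time, the measured TCP pose, the force, the opening and the grip force at its end, in the units of the state.
- get_state(): the state, without advancing time (a new reading comes with each control period).
- imaging.grab_frame(name): name is "side" or "top"; returns the picture (384x512x3 uint8, red, green, blue); there is no depth.
- imaging.camera_params(name): a dict with "fx", "fy", "cx", "cy" (pixels), "k1" (the pictures are not rectified: a ray, as slopes to the right and down, at radius r is drawn at 1 + k1 r^2 times it, then the intrinsics apply), "T" (4x4, takes a point from camera to world coordinates). Camera axes: x right, y up, looking along -z (the intrinsics and any distortion apply to the point x, -y, -z); pixel columns grow to the right and rows downward; lengths in m; the calibration is good to about 2 mm. A picture is of the moment at which its call begins. camera_params takes no time and is no camera call.
- r.hand_in(): hands the job in; it is judged then, once.
The state is a dict: "clock": time; "joint_positions": joint angles; "joint_vel": joint speeds; "tau": joint torques, N m; "eef_pos": TCP position; "orientation": TCP orientation; "ft_force": force on the tool from outside, world axes, zero at the start; "moment": the same for the moment, N m; "grip_width": opening from 0.0 (shut) to 1.0 (fully open); "finger_force": force on a finger pad.
Only numpy, scipy, OpenCV 4.12 (cv2) and the standard library are available. Lean on these libraries where they do the work, as an engineer would, in place of code of your own. Each camera call takes 0.05 s, during which the arm holds its last target. There are 200 camera calls.

## Task

Two of the three openings in the covered wooden crate already hold a small white-capped powder jar. Put the third jar of the same kind, which stands on the bench among other containers, into the empty compartment: lower it upright right to the compartment floor before letting go, and leave the two stored jars standing in theirs.

Things in the scene. Friction and masses are not known exactly. Their poses are not given: they have to be found in the camera images.
- jar_crate: fixed plywood crate with cover board, 104 x 280 x 45 mm (own x, y, z). Origin: centre of its underside, on the bench; z up. Three square compartments, 74 x 74 mm, in a row along its own y, centred at x = 0, y = -88, 0 and +88 mm, open from the cover board's top (45 mm above the bench) down to a floor 8 mm above the bench. Two hold jars; any one of the three is empty.
- loose_jar: the jar to put away: closed, rigid, round, white cap, pale contents; diameter 52 mm (cap 51 mm, from 62 mm up), height 77 mm, 0.1 to 0.2 kg; upright on the bench outside the crate. Origin: centre of its underside; z up. The black-capped jar (58 mm wide, 89 high) and the flat white tub (58 wide, 40 high) near it are not wanted.
- stored_jar_1: a jar of the same kind and size (52 mm diameter, 77 mm high), loose, standing in one compartment of the crate and rising 40 mm above the cover board. Origin: centre of its underside; z up.
- stored_jar_2: the same, in another compartment. Origin: centre of its underside; z up.
Things that resemble listed ones, but are neither listed nor needed, are in the scene too. Leave any purple look-alike of the loose_jar alone.

How it is judged:
By the outcome, as a careful person would: the job done as asked, in the order asked, and still so for the second after the job is handed in, with the robot touching nothing.
It also fails if it takes over 38 s, if anything falls off the work surface, if the arm or the gripper's body presses on something with over 40 N, if the wrist force passes 120 N, or if a joint passes its speed limit or range.

## Working session

There is one attempt and no reset: what is moved stays moved. The work goes in short steps, Python scripts to look and compute and a tool call to move; the robot and the scene stay as the last step left them, time stands still between calls to the robot, and variables do not carry over. Pictures are saved under pics/ and viewed, at most 10 in all, crops included, and the job is handed in when it is done.

Besides the shell and the picture viewer there is one more tool, called after "Emit:" as name(argument=value, ...), one argument or row to a line, values as JSON. step_arm: Moves the arm, as the interface text tells. Its arguments: {"type":"object","properties":{"moves":{"type":"array"},"hand":{"type":"number"}},"required":["moves"]}

```bash
mkdir -p pics
cat > h.py <<'E'
import numpy as np, cv2
from bench import get_state, imaging, r
def proj(name,P):
    c=imaging.camera_params(name);T=np.array(c["T"]);p=(np.atleast_2d(P)-T[:3,3])@T[:3,:3]
    s=np.c_[p[:,0]/-p[:,2],-p[:,1]/-p[:,2]];s=s*(1+c["k1"]*(s**2).sum(1,keepdims=True))
    return s*[c["fx"],c["fy"]]+[c["cx"],c["cy"]]
def unproj(name,uv,z):
    c=imaging.camera_params(name);T=np.array(c["T"]);out=[]
    d=(np.atleast_2d(uv)-[c["cx"],c["cy"]])/[c["fx"],c["fy"]];s=d.copy()
    for _ in range(30): s=d/(1+c["k1"]*(s**2).sum(1,keepdims=True))
    w=np.c_[s[:,0],-s[:,1],-np.ones(len(s))]@T[:3,:3].T
    return T[:3,3]+w*((z-T[2,3])/w[:,2])[:,None]
def snap(name,f,crop=None,k=1):
    im=imaging.grab_frame(name)
    if crop: a,b,c,d=crop; im=im[b:d,a:c]
    im=cv2.resize(im,None,fx=k,fy=k,interpolation=cv2.INTER_CUBIC)
    cv2.imwrite("pics/"+f,im[:,:,::-1])
E
python3 - <<'E'
from h import *
snap("top","t1.png",k=1.5);snap("side","s1.png",k=1.5)
for n in("top","side"):print(imaging.camera_params(n))
s=get_state();print(s["orientation"],s["eef_pos"],s["clock"])
E
```

```text
{'fx': 414.07464326567805, 'fy': 414.07464326567805, 'cx': 262.8212397102643, 'cy': 194.2783040897505, 'k1': -0.15212057604792992, 'T': array([[-0.01195276,  0.99071805, -0.13540632,  0.40535112],
       [-0.99941793, -0.0075095 ,  0.03327764, -0.01690217],
       [ 0.03195193,  0.13572527,  0.99023115,  0.89501348],
       [ 0.        ,  0.        ,  0.        ,  1.        ]])}
{'fx': 435.7016044786967, 'fy': 435.7016044786967, 'cx': 258.13118749192364, 'cy': 185.40208946524524, 'k1': -0.11316338766545624, 'T': array([[-0.99965869, -0.02308244,  0.01223505,  0.51232228],
       [ 0.02110186, -0.43733286,  0.8990521 ,  0.89901278],
       [-0.01540152,  0.89900343,  0.43767068,  0.52168116],
       [ 0.        ,  0.        ,  0.        ,  1.        ]])}
[[ 9.55662266e-01  2.94464334e-01 -6.23340092e-04]
 [ 2.94464962e-01 -9.55661003e-01  1.56000475e-03]
 [-1.36336057e-04 -1.67438950e-03 -9.99998589e-01]] [ 0.18376876 -0.59677185  0.23797281] 0.1
```

View pics/t1.png

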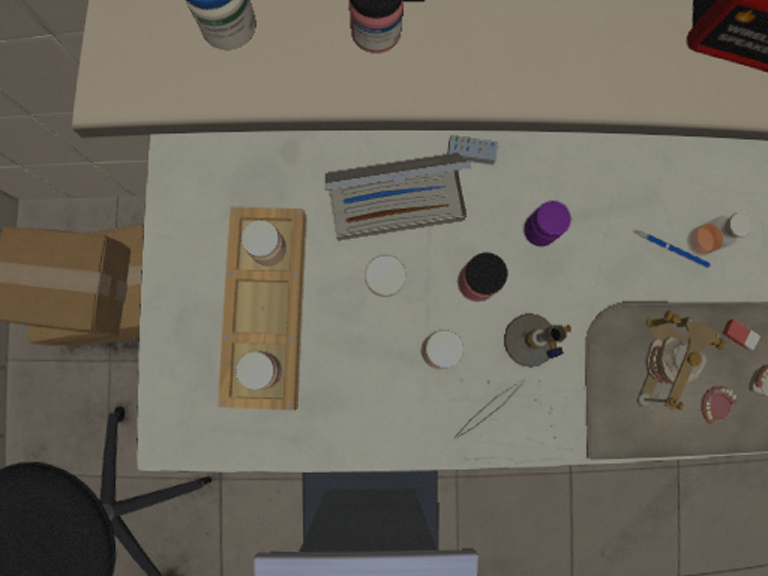

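View pics/s1.png

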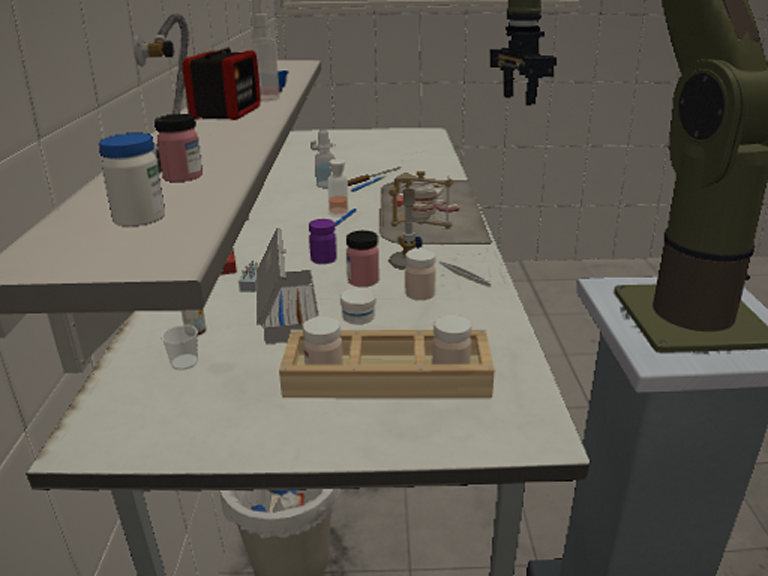

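Top view (pixels at 1.5x): the crate is on the left. Stored jars are at (262,240) and (257,371), and the empty middle compartment is at (262,307). White candidates on the bench are (385,275) and (443,350). The side view shows (385,275) as the flat tub (side 358,305) and (443,350) as the tall white-capped jar with pale contents (side 420,275), so the second is the one to move. The black-capped jar at (484,277) and the purple one at (547,222) are to be left alone. Next I confirm with a crop and measure.

Run:
```python
from h import *
snap("side","s2.png",(180,140,340,280),4)
im=imaging.grab_frame("top")
hsv=cv2.cvtColor(im,cv2.COLOR_RGB2HSV)
g=cv2.cvtColor(im,cv2.COLOR_RGB2GRAY)
for nm,(x,y) in dict(jar=(295,233),tub=(257,183),s1=(175,160),s2=(171,247)).items():
    x0,y0=x-28,y-28
    c=cv2.HoughCircles(cv2.resize(g[y0:y+28,x0:x+28],None,fx=4,fy=4,interpolation=cv2.INTER_CUBIC),cv2.HOUGH_GRADIENT,1,40,param1=80,param2=15,minRadius=40,maxRadius=72)
    c=c[0][0]; u=np.array([x0+(c[0]-1.5)/4,y0+(c[1]-1.5)/4]); z=.04 if nm=="tub" else .077+(.008 if nm[0]=="s" else 0)
    print(nm,u,c[2]/4,unproj("top",u,z)[0], "exp r", np.linalg.norm(np.diff(proj("top",unproj("top",u,z)[0]+np.array([[0,0,0],[0,.0255,0]])),axis=0)))
# crate top rim: wood hue
m=cv2.inRange(hsv,(8,70,60),(28,255,255));m[:,:143]=0;m[:,206:]=0;m[:130]=0;m[280:]=0
cs=max(cv2.findContours(m,0,2)[0],key=cv2.contourArea)
b=cv2.boxPoints(cv2.minAreaRect(cs));print(b);q=unproj("top",b,.045);print(q,q.mean(0),np.linalg.norm(np.diff(q,axis=0),axis=1))
# side projection check of jar
```

```text
jar [295.75 232.  ] 12.125 [ 0.4413396  -0.10871505  0.077     ] exp r 12.840749811946074
tub [256.5 184. ] 13.575 [ 0.54406535 -0.03266716  0.04      ] exp r 12.197988394117969
s1 [173.  158.5] 11.95 [0.58977364 0.13493019 0.085     ] exp r 12.605632680845467
s2 [169.5  246.75] 12.3 [0.41434361 0.13896426 0.085     ] exp r 12.939050756306859
[[144.91135 270.95053]
 [151.01651 136.63712]
 [203.7258  139.03299]
 [197.62064 273.3464 ]]
[[0.36556965 0.1970372  0.045     ]
 [0.6470577  0.19084662 0.045     ]
 [0.64042605 0.07813549 0.045     ]
 [0.36067632 0.08882019 0.045     ]] [0.50343243 0.13870988 0.045     ] [0.28155611 0.11290606 0.2799537 ]
```

View pics/s2.png

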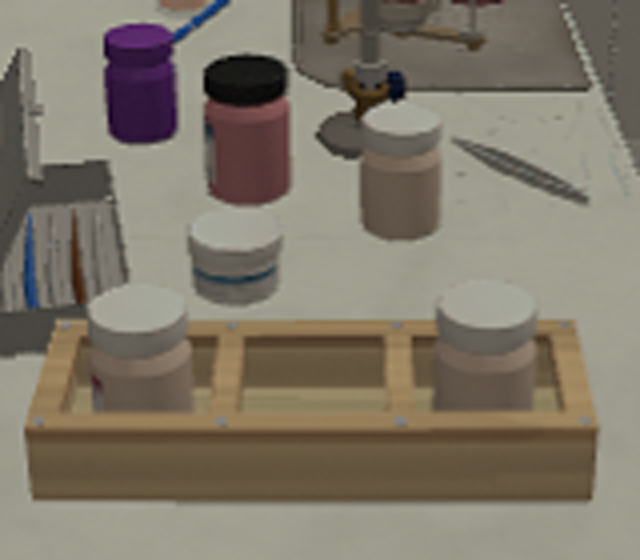

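The crop confirms it: the tall white-capped jar at crop (400,170) stands alone, the tub is at (235,255), and the middle compartment is empty. Next I refine the crate pose and get the stand's height.

Run:
```python
from h import *
print("base",unproj("top",[[528/1.5,340/1.5]],0), [ (h,unproj("top",[[568/1.5,328/1.5]],h)[0].round(3)) for h in(.04,.08,.12)])
print("stand top by side", [(h,proj("side",[[.452,-.185,h]])[0]*1.5) for h in(0,.05,.1,.15,.2)])
th=np.arctan2(-.006-.0107+.008,.2808)  # placeholder angle
a=[]
for (cx,cy,deg) in[(.504,.142,-91.5)]:
    th=np.radians(deg);R=np.array([[np.cos(th),-np.sin(th)],[np.sin(th),np.cos(th)]])
    ims=[imaging.grab_frame(n) for n in("top","side")]
    out=[]
    for n,im,cr in zip(("top","side"),ims,((135,125,215,285),(180,200,340,280))):
        im=cv2.resize(im,None,fx=4,fy=4,interpolation=cv2.INTER_CUBIC)
        for rects,col in(([(0,o,.037,.037) for o in(-.088,0,.088)],(255,0,0)),([(0,0,.052,.14)],(0,0,255))):
            for (x,y,hx,hy) in rects:
                p=np.array([[x-hx,y-hy],[x+hx,y-hy],[x+hx,y+hy],[x-hx,y+hy]])@R.T+[cx,cy]
                cv2.polylines(im,[((proj(n,np.c_[p,np.full(4,.045)])+.5)*4).astype(np.int32)],True,col,1)
        x0,y0,x1,y1=[4*v for v in cr];out.append(im[y0:y1,x0:x1])
    cv2.imwrite("pics/o.png",np.hstack([cv2.resize(out[0],(280,560)),np.pad(cv2.resize(out[1],(520,260)),((0,300),(0,0),(0,0)))])[:,:,::-1])
s=get_state();print(s["clock"])
```

```text
base [[ 0.45458977 -0.24172829  0.        ]] [(0.04, array([ 0.468, -0.29 ,  0.04 ])), (0.08, array([ 0.465, -0.277,  0.08 ])), (0.12, array([ 0.462, -0.265,  0.12 ]))]
stand top by side [(0, array([411.87736894, 274.58867712])), (0.05, array([411.9033651 , 249.67483486])), (0.1, array([411.92171516, 223.85093141])), (0.15, array([411.93143425, 197.09536418])), (0.2, array([411.93141383, 169.38968235]))]
0.3
```

View pics/o.png

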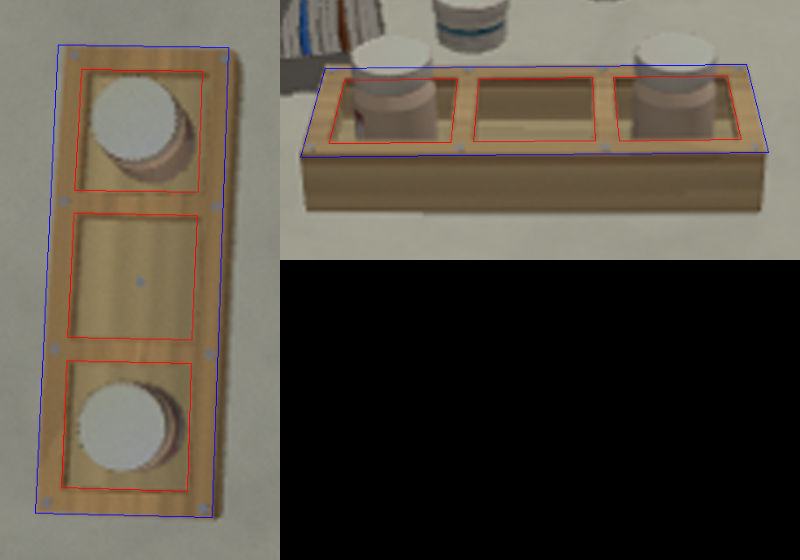

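Jar at (0.441,-0.109), crate at (0.504,0.141) with its y axis along world x. The stand is about 0.13 m to the jar's -y side. For the pick I close along world x, clear of the stand. For placing I close along world y, so the opening fingers stay away from the stored jars. TCP goes 42 mm above the jar base, so the fingers stay above the cover board.

Emit:
step_arm(
  moves=[
    [3.9,-3.9,0,0,0,-7.3],
    [7.8,-7.8,0,0,0,-14.6],
    [11.7,-11.7,0,0,0,-21.9],
    [15.6,-15.6,0,0,0,-29.2],
    [19.5,-19.5,0,0,0,-36.5],
  ],
  hand=-1,
)

```text
clock: 0.92
eef_pos: [0.3138, -0.3521, 0.239]
orientation: [[0.59, 0.807, 0.001], [0.807, -0.59, -0.001], [-0.0, 0.001, -1.0]]
ft_force: [1.0, 0.3, -0.0]
grip_width: 0.997
finger_force: 0.0
```

```bash
cat >> h.py <<'E'
from scipy.spatial.transform import Rotation as Ro
def togo(xyz,yaw):
    s=get_state();R=np.array(s["orientation"]);y=np.radians(yaw)
    Rt=np.array([[np.cos(y),np.sin(y),0],[np.sin(y),-np.cos(y),0],[0,0,-1]])
    print("t",s["clock"],"pos",np.round(s["eef_pos"],4),"j",np.round(s["joint_positions"],0),"grip",s["grip_width"],"F",np.round(s["ft_force"],1))
    print("shift cm",(R.T@(np.array(xyz)-s["eef_pos"])*100).round(2),"turn",Ro.from_matrix(R.T@Rt).as_rotvec(degrees=True).round(1))
E
python3 -c "
from h import *
togo([.441,-.109,.2],90)"
```

```text
t 0.925 pos [ 0.3138 -0.3521  0.239 ] j [ 57.  29. -21. 115.  16.  39. -11.] grip 0.9967221234501643 F [ 1.   0.3 -0. ]
shift cm [27.13 -4.07  3.89] turn [  0.    0.  -36.1]
```

Emit:
step_arm(
  moves=[
    [5.4,-0.8,0,0,0,-7.2],
    [10.8,-1.6,0,0,0,-14.4],
    [16.2,-2.4,0,0,0,-21.6],
    [21.6,-3.2,0,0,0,-28.9],
    [27.1,-4.1,1.0,0,0,-36.1],
  ],
)

```text
clock: 1.55
eef_pos: [0.4421, -0.1098, 0.2292]
orientation: [[0.002, 1.0, 0.002], [1.0, -0.002, -0.001], [-0.001, 0.002, -1.0]]
ft_force: [0.1, -0.5, -0.3]
grip_width: 1.001
finger_force: 0.0
```

```bash
python3 -c "
from h import *
togo([.441,-.109,.042],90); snap('top','t3.png',(200,140,380,300),4)"
```

```text
t 1.55 pos [ 0.4421 -0.1098  0.2292] j [ 28.  30. -29. 118.  24.  38. -18.] grip 1.0012241983952852 F [ 0.1 -0.5 -0.3]
shift cm [ 0.09 -0.15 18.72] turn [ 0.1  0.  -0.1]
```

View pics/t3.png

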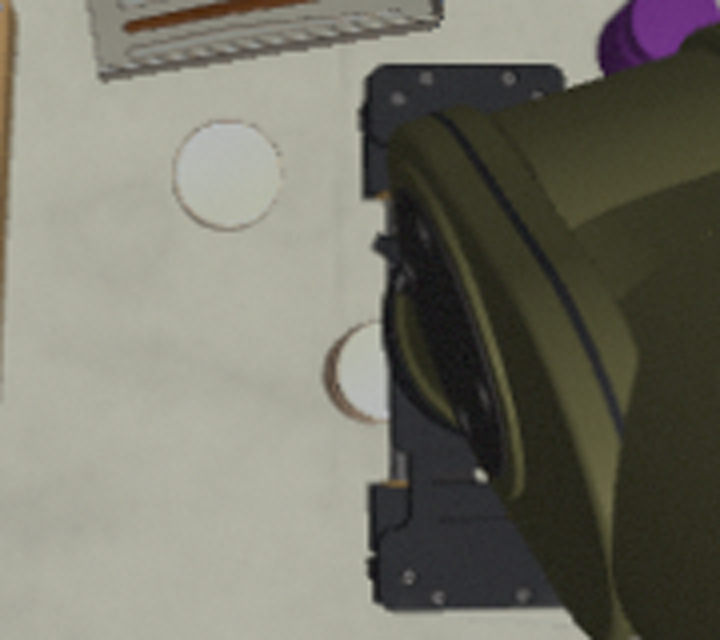

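The gripper is aligned along world x over the jar (crop 365,372). I descend partway and check from the side.

Emit:
step_arm(
  moves=[
    [0.1,-0.1,3,0,0,0],
    [0.1,-0.1,6,0,0,0],
    [0.1,-0.1,9,0,0,0],
    [0.1,-0.1,12,0,0,0],
    [0.1,-0.1,12.9,0,0,0],
  ],
)

```text
clock: 2.22
eef_pos: [0.439, -0.1101, 0.0986]
orientation: [[0.005, 1.0, -0.002], [1.0, -0.005, -0.0], [-0.0, -0.002, -1.0]]
ft_force: [-0.6, -0.5, 0.2]
grip_width: 1.001
finger_force: 0.0
```

```bash
python3 -c "
from h import *
togo([.441,-.109,.042],90); snap('side','s4.png',(180,60,380,220),4)"
```

```text
t 2.225 pos [ 0.439  -0.1101  0.0986] j [ 17.  43. -14. 125.  37.  16. -30.] grip 1.000969597004613 F [-0.6 -0.5  0.2]
shift cm [0.11 0.21 5.65] turn [-0.1  0.  -0.3]
```

View pics/s4.png

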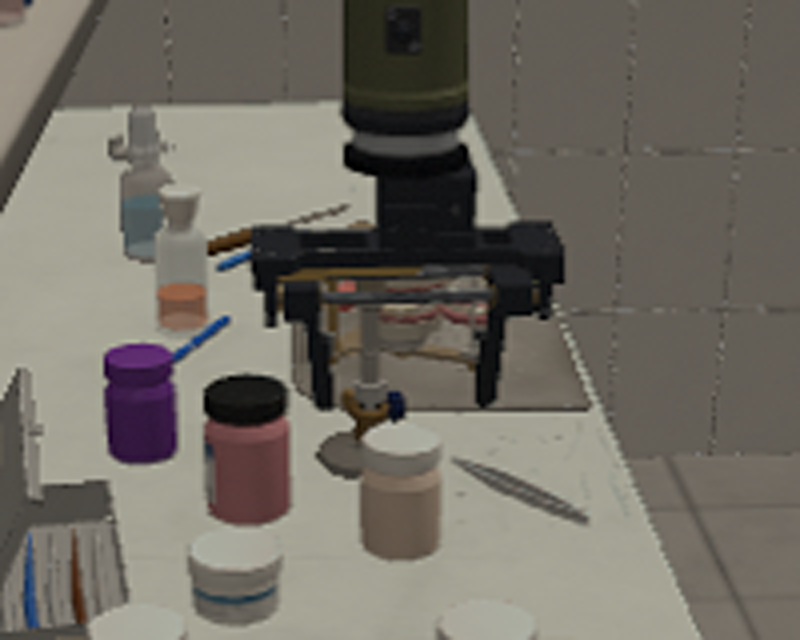

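The fingers, at crop x 322 and 487, straddle the jar at (402,490), and nothing is in the way. I go down the last 5.6 cm.

Emit:
step_arm(
  moves=[
    [0.1,0.1,2,0,0,0],
    [0.1,0.2,4,0,0,0],
    [0.1,0.2,5.2,0,0,0],
    [0.1,0.2,5.6,0,0,0],
    [0.1,0.2,5.6,0,0,0],
  ],
)

```text
clock: 2.9
eef_pos: [0.4421, -0.1092, 0.0442]
orientation: [[0.005, 1.0, 0.001], [1.0, -0.005, -0.0], [-0.0, 0.001, -1.0]]
ft_force: [0.9, -0.1, 0.1]
grip_width: 1.001
finger_force: 0.0
```

```bash
python3 -c "
from h import *
togo([.441,-.109,.042],90)"
```

```text
t 2.9 pos [ 0.4421 -0.1092  0.0442] j [ 11.  49.  -5. 126.  42.   6. -34.] grip 1.001089331721559 F [ 0.9 -0.1  0.1]
shift cm [ 0.02 -0.11  0.22] turn [ 0.1  0.  -0.3]
```

Emit:
step_arm(
  moves=[
    [0,-0.1,0.2,0,0,0],
    [0,-0.1,0.2,0,0,0],
    [0,-0.1,0.2,0,0,0],
    [0,-0.1,0.2,0,0,0],
    [0,-0.1,0.2,0,0,0],
  ],
  hand=1,
)

```text
clock: 3.52
eef_pos: [0.4408, -0.1091, 0.0418]
orientation: [[0.005, 1.0, 0.0], [1.0, -0.005, -0.0], [-0.0, 0.0, -1.0]]
ft_force: [-0.5, 0.1, 1.2]
grip_width: 0.565
finger_force: 30.0
```

Emit:
step_arm(
  moves=[
    [0,0,0,0,0,0],
    [0,0,0,0,0,0],
    [0,0,0,0,0,0],
    [0,0,0,0,0,0],
  ],
)

```text
clock: 4.03
eef_pos: [0.4408, -0.1091, 0.0418]
orientation: [[0.005, 1.0, 0.0], [1.0, -0.005, -0.0], [-0.0, 0.0, -1.0]]
ft_force: [-0.4, 0.1, 3.4]
grip_width: 0.563
finger_force: 30.0
```

Gripped at 49.5 mm, which fits the cap. Lifting.

Emit:
step_arm(
  moves=[
    [0,0,-2,0,0,0],
    [0,0,-5,0,0,0],
    [0,0,-9,0,0,0],
    [0,0,-13,0,0,0],
    [0,0,-16,0,0,0],
  ],
)

```text
clock: 4.65
eef_pos: [0.4403, -0.1092, 0.2029]
orientation: [[0.005, 1.0, -0.0], [1.0, -0.005, 0.0], [0.0, -0.0, -1.0]]
ft_force: [0.2, 0.1, -2.0]
grip_width: 0.563
finger_force: 30.0
```

```bash
python3 -c "
from h import *
togo([.504,.141,.2],0);togo([.504,.141,.2],180)"
```

```text
t 4.65 pos [ 0.4403 -0.1092  0.2029] j [ 27.  33. -29. 120.  28.  34. -22.] grip 0.5628747096537678 F [ 0.2  0.1 -2. ]
shift cm [25.05  6.24  0.29] turn [-0.   0.  89.7]
t 4.65 pos [ 0.4403 -0.1092  0.2029] j [ 27.  33. -29. 120.  28.  34. -22.] grip 0.5628747096537678 F [ 0.2  0.1 -2. ]
shift cm [25.05  6.24  0.29] turn [ -0.   -0.  -90.3]
```

Lift holds (-2 N). I carry it over the crate while turning about +91°.

Emit:
step_arm(
  moves=[
    [2.8,0.7,0,0,0,10],
    [5.6,1.4,0,0,0,20],
    [8.4,2.1,0,0,0,30],
    [11.2,2.8,0,0,0,40],
    [14.0,3.5,0,0,0,50],
  ],
)

```text
clock: 5.28
eef_pos: [0.4759, 0.0315, 0.2012]
orientation: [[0.773, 0.635, -0.001], [0.635, -0.773, -0.0], [-0.001, -0.001, -1.0]]
ft_force: [-0.3, 0.5, -2.4]
grip_width: 0.563
finger_force: 30.0
```

```bash
python3 -c "
from h import *
togo([.504,.141,.17],-1.5)"
```

```text
t 5.275 pos [0.4759 0.0315 0.2012] j [ -1.  32. -13. 117.  13.  32. -74.] grip 0.5630364560864153 F [-0.3  0.5 -2.4]
shift cm [ 9.13 -6.68  3.11] turn [-0.   0.1 40.9]
```

Emit:
step_arm(
  moves=[
    [2.3,-1.7,0,0,0,10],
    [4.6,-3.4,0,0,0,20],
    [6.9,-5.0,0,0,0,30.5],
    [9.1,-6.7,1,0,0,40.9],
    [9.1,-6.7,3.1,0,0,40.9],
  ],
)

```text
clock: 5.9
eef_pos: [0.504, 0.1439, 0.1704]
orientation: [[1.0, -0.018, 0.002], [-0.018, -1.0, 0.002], [0.002, -0.002, -1.0]]
ft_force: [-0.5, -0.7, -2.4]
grip_width: 0.561
finger_force: 30.0
```

Run:
```python
from h import *
togo([.504,.141,.05],-1.5)
snap('top','t5.png',(125,125,225,285),3.5);snap('side','s5.png',(170,120,350,280),2.4)
a=cv2.imread('pics/t5.png');b=cv2.imread('pics/s5.png');b=np.pad(b,((0,a.shape[0]-b.shape[0]),(0,0),(0,0)));cv2.imwrite('pics/c5.png',np.hstack([a,b]))
```

```text
t 5.9 pos [0.504  0.1439 0.1704] j [ -21.   38.    0.  111.   -0.   31. -112.] grip 0.5605521871116185 F [-0.5 -0.7 -2.4]
shift cm [-0.02  0.31 12.04] turn [-0.1 -0.1  0.5]
```

View pics/c5.png

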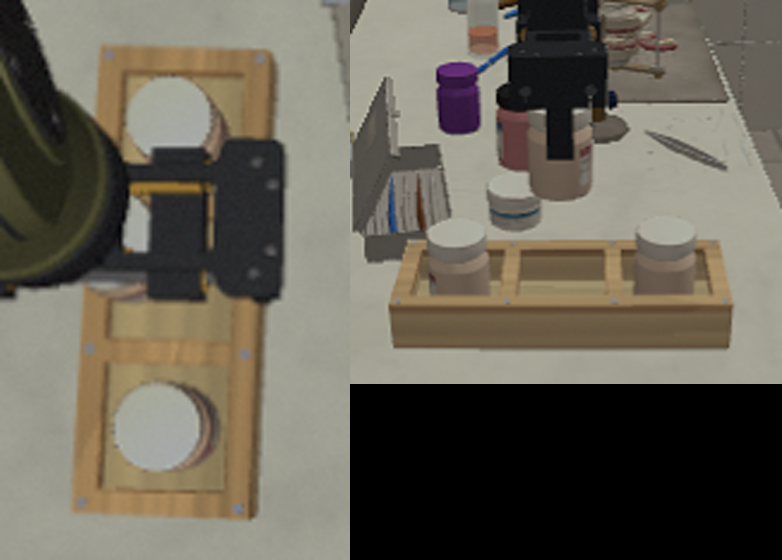

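The jar hangs upright (side crop 560,165) over the empty middle compartment (563,270). Lowering into the opening.

Emit:
step_arm(
  moves=[
    [0,0.2,2.5,0,0,0],
    [0,0.2,5,0,0,0],
    [0,0.2,7,0,0,0],
    [0,0.2,8.3,0,0,0],
    [0,0.2,9,0,0,0],
  ],
)

```text
clock: 6.62
eef_pos: [0.5035, 0.1381, 0.0804]
orientation: [[1.0, -0.021, -0.0], [-0.021, -1.0, -0.0], [-0.0, 0.0, -1.0]]
ft_force: [0.8, -0.2, -1.2]
grip_width: 0.56
finger_force: 30.0
```

Run:
```python
from h import *
togo([.504,.141,.05],-1.5)
snap('top','t6.png',(125,125,225,285),3.5);snap('side','s6.png',(170,120,350,280),2.4)
a=cv2.imread('pics/t6.png');b=cv2.imread('pics/s6.png');b=np.pad(b,((0,a.shape[0]-b.shape[0]),(0,0),(0,0)));cv2.imwrite('pics/c6.png',np.hstack([a,b]))
```

```text
t 6.625 pos [0.5035 0.1381 0.0804] j [ -20.   47.    0.  115.   -0.   19. -112.] grip 0.5604380629075193 F [ 0.8 -0.2 -1.2]
shift cm [ 0.04 -0.29  3.04] turn [0.  0.  0.3]
```

View pics/c6.png

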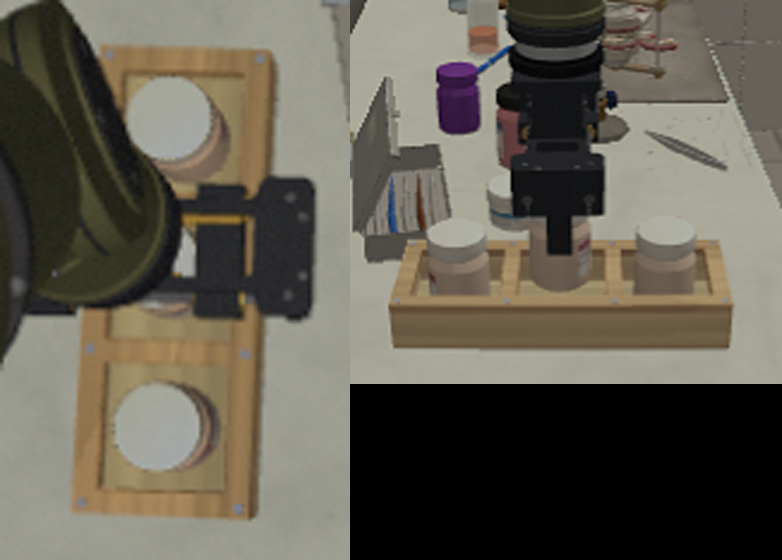

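The jar (560,260) is entering the middle opening with clearance on all sides. Lowering to the floor.

Emit:
step_arm(
  moves=[
    [0,-0.2,1,0,0,0],
    [0,-0.2,2,0,0,0],
    [0,-0.2,2.6,0,0,0],
    [0,-0.2,2.9,0,0,0],
    [0,-0.2,2.9,0,0,0],
  ],
)

```text
clock: 7.35
eef_pos: [0.5035, 0.1404, 0.0515]
orientation: [[1.0, -0.021, -0.0], [-0.021, -1.0, -0.0], [-0.0, 0.0, -1.0]]
ft_force: [-0.6, -0.9, -2.2]
grip_width: 0.566
finger_force: 30.0
```

```bash
python3 -c "
from h import *
togo([.504,.141,.0498],-1.5)"
```

```text
t 7.35 pos [0.5035 0.1404 0.0515] j [ -21.   50.    0.  115.   -0.   15. -112.] grip 0.5658424482768396 F [-0.6 -0.9 -2.2]
shift cm [ 0.05 -0.06  0.17] turn [0.  0.  0.3]
```

Emit:
step_arm(
  moves=[
    [0,0,0.1,0,0,0],
    [0,0,0.2,0,0,0],
    [0,0,0.2,0,0,0],
  ],
)

```text
clock: 7.72
eef_pos: [0.5038, 0.1405, 0.0499]
orientation: [[1.0, -0.021, 0.0], [-0.021, -1.0, 0.0], [0.0, -0.0, -1.0]]
ft_force: [-0.2, -0.2, -0.6]
grip_width: 0.568
finger_force: 30.0
```

Emit:
step_arm(
  moves=[
    [0,0,0.05,0,0,0],
    [0,0,0.1,0,0,0],
    [0,0,0.1,0,0,0],
  ],
)

```text
clock: 8.1
eef_pos: [0.5038, 0.1404, 0.0498]
orientation: [[1.0, -0.021, 0.001], [-0.021, -1.0, 0.0], [0.001, -0.0, -1.0]]
ft_force: [-1.3, 0.1, 10.1]
grip_width: 0.564
finger_force: 30.1
```

The floor is reached: 10 N up at the expected height. Releasing.

Emit:
step_arm(
  moves=[
    [0,0,0,0,0,0],
    [0,0,0,0,0,0],
    [0,0,0,0,0,0],
    [0,0,0,0,0,0],
    [0,0,0,0,0,0],
  ],
  hand=-1,
)

```text
clock: 8.72
eef_pos: [0.5035, 0.1404, 0.0486]
orientation: [[1.0, -0.021, -0.0], [-0.021, -1.0, -0.0], [-0.0, 0.0, -1.0]]
ft_force: [0.1, -0.5, -0.1]
grip_width: 0.997
finger_force: 0.0
```

Emit:
step_arm(
  moves=[
    [0,0,-1,0,0,0],
    [0,0,-3,0,0,0],
    [0,0,-6,0,0,0],
    [0,0,-10,0,0,0],
    [0,0,-14,0,0,0],
  ],
)

```text
clock: 9.35
eef_pos: [0.5033, 0.1404, 0.1905]
orientation: [[1.0, -0.021, 0.0], [-0.021, -1.0, -0.0], [0.0, -0.0, -1.0]]
ft_force: [0.9, -0.2, -0.7]
grip_width: 0.994
finger_force: 0.0
```

Run:
```python
from h import *
togo([.504,.141,.25],-1.5)
snap('top','t7.png',(125,125,225,285),3.5);snap('side','s7.png',(170,120,350,280),2.4)
a=cv2.imread('pics/t7.png');b=cv2.imread('pics/s7.png');b=np.pad(b,((0,a.shape[0]-b.shape[0]),(0,0),(0,0)));cv2.imwrite('pics/c7.png',np.hstack([a,b]))
```

```text
t 9.35 pos [0.5033 0.1404 0.1905] j [ -21.   36.    0.  111.   -0.   34. -111.] grip 0.9943753512911394 F [ 0.9 -0.2 -0.7]
shift cm [ 0.07 -0.07 -5.95] turn [-0.  -0.   0.3]
```

View pics/c7.png

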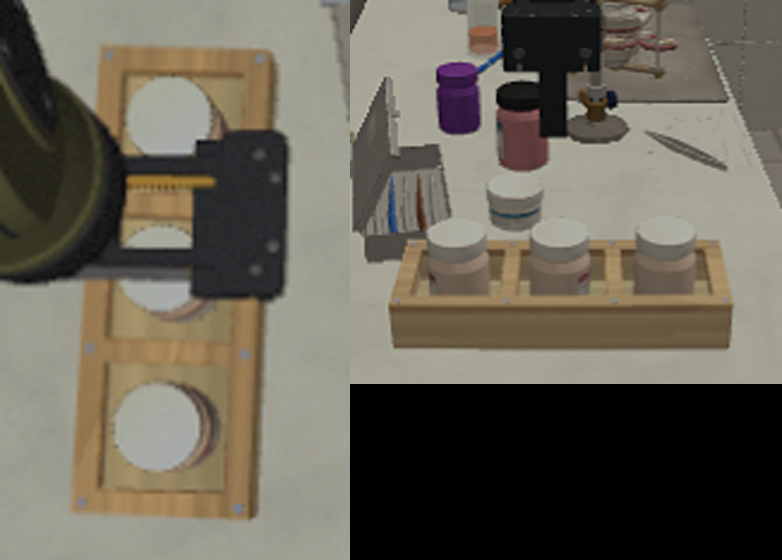

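All three jars stand upright at the same height in the crate (side crop 457, 560 and 665, about 240), and the gripper is clear. Handing in.

```bash
python3 -c "
from bench import r
print(r.hand_in())"
```

```text
the job is handed in; nothing more can be done
None
```

The third white-capped jar is standing upright on the floor of the middle compartment, both stored jars are still in place, and the job was handed in at about 9.5 s on the robot's clock; no verdict came back.

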